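Open the oil filler of a bench gear unit

ROBOT

A 6-joint arm with a two-finger parallel gripper is mounted at the origin on the work surface. World frame = base frame: x ahead of the robot, y to its left, z up, the work surface at z = 0. Lengths are in m, angles in degrees, forces in N, time in s.
With the tool pointing down it reaches from about 0.4 to 0.825 m from the base axis. Payload 7 kg.
Tool frame: the origin (TCP) lies midway between the tips of the shut fingers; the grasp point (between the pads) lies ctrl.tcp_to_grasp behind it (ctrl.tcp_to_grasp is the distance from the TCP to the grasp point, in m); z points along the fingers, y is the line along which they close (so a half turn about z gives the same grasp; the last joint's range is limited). The gripper opens to 88 mm and grips with 3 to 60 N. Pads are 19 mm wide; open, the fingers measure 130 mm over their backs; the gripper's body (78 mm by 193 mm) begins 47 mm behind the grasp point.
Start: joints at [-54.196, 20.546, 0.682, 0, -70.136, -16.507], TCP at [0.223, -0.637, 0.227] pointing down, gripper open.
Joint ranges: [-176.03, 176.03], [-82.01, 121.73], [-58.28, 71.71], [-173.87, 95.51], [-174.79, -0.11], [-173.66, 173.66]. Speed limits (degrees/s): [136.94, 136.94, 172.46, 180, 180, 180].

INTERFACE

Orientations are given as [roll, pitch, yaw] about the fixed x, y, z axes, in that order (R = Rz(yaw) Ry(pitch) Rx(roll)).
In Python, from plant import ctrl, imaging, close_job gives the robot as it stands.
- The arm moves only by the shell command python3 -m crank 'ROWS'. ROWS is JSON, a list of rows, each a list of 3 entries, a list of its own where there are three numbers: the shift along the world's x, y, z in m, then the turn, a rotation vector about the world's x, y, z in degrees, then the opening, from -1 (shut) to 1 (fully open), so that 0 is half open. A call has 1 to 12 rows; each row shifts and turns the commanded pose from where the row before left it; what a row does not reach is not made up. A row lasts 1/10 s, in which the tool goes at most 50 mm and 8.59 degrees, less where a joint would pass 70% of its speed; a pose out of reach is approached as far as the arm can. A call is refused whole if a number of a shift passes 0.05 or a number of a turn 8.59, either way. A call with a gripper value outside its range is refused whole. The fingers move at their own pace and stop on an object; the grip force is fixed at half the most. Time passes only in rows, so rows that do not move let the fingers close. It gives the time, the measured TCP pose, the force, the opening and the grip force at its end, in the units of the state.
- ctrl.get_obs(): the state, without advancing time (a new reading comes with each control period).
- imaging.snapshot(name): name is "scene" or "top" or "wrist"; returns (picture, depth): 384x512x3 uint8, blue, green, red; 384x512 float32, m along the optical axis (not along the pixel's ray), 0 where there is no reading.
- imaging.camera_model(name): a dict with "mtx" (3x3 intrinsics, pixels), "R" (3x3) and "t" (3): a world point X has camera coordinates R X + t. Camera axes: x right, y down, z forward; pixel columns grow to the right and rows downward; lengths in m; the calibration is good to about 2 mm. The wrist camera is an equidistant fisheye: a pixel r from the principal point sees the ray r / f radians off the axis. A picture is of the moment at which its call begins: read the wrist's pose just before it. camera_model takes no time and is no camera call; for the wrist camera it gives the pose at the moment of the call.
- close_job(): hands the job in; it is judged then, once.
The state is a dict: "clock": time; "joint_pos": joint angles; "qvel": joint speeds; "tau": joint torques, N m; "tool_pos": TCP position; "orientation": TCP orientation; "force": force on the tool from outside, world axes, zero at the start; "moment": the same for the moment, N m; "opening": finger opening in m; "gripper_force": force on a finger pad.
Only numpy, scipy, OpenCV 4.12 (cv2) and the standard library are available. Lean on these libraries where they do the work, as an engineer would, in place of code of your own. Each camera call takes 0.05 s, during which the arm holds its last target. There are 200 camera calls.

TASK

Unscrew the red filler cap from the top of the green gear unit by turning it anticlockwise, regrasping as often as needed, until its thread lets go; do not wrench it off. Lift it clear and set it down gently, still upright (open end down), in the empty bay of the aluminium parts tray, then let go. Leave the nuts, the wrench, the oil bottle and the glass jar where they are.

Things in the scene. Friction and masses are not known exactly. Their poses are not given: they have to be found in the camera images.
- cap_centre (a point): centre (half-way up, on the axis) of the red plastic screw cap, 56 mm tall, about 0.12 kg: the upper 23 mm is a ribbed grip band 50 mm in diameter, flat on top with a yellow dot; below it a skirt 48 mm in diameter, open underneath. z is its axis, up. It starts fully screwed down, its underside on the gear unit's top
- cap_grip (a point): point on the cap's axis in the middle of the ribbed band, 10 mm below the cap's top, where to grip, lightly (20 to 30 N). Right-hand thread: anticlockwise from above it rises 7 mm a turn (play 0.7 mm up or down, 1.3 mm sideways) and turns easily unless pulled or pushed. A straight pull cannot free it until it has turned about 1.55 turns (9.7 rad); then it lifts straight off
- neck_foot (a point): point on the flat top of the green gear unit, on the axis of its upright steel filler neck, 85 mm above the bench. The neck stands 41 mm above this point, 31 mm in diameter over its thread. The unit is bolted down, body 130 (its x) by 120 mm centred here, base plate 160 by 150 mm; a dark motor 80 mm thick, up to 86 mm high, sticks out 90 mm on its +x side
- empty_bay (a point): centre of the floor of the empty bay of the aluminium parts tray, 4 mm above the bench. The tray is fixed, 130 (its x) by 240 (its y) mm, 20 mm tall, walls 4 mm; a divider makes two bays, each 122 by 114 mm inside. The other bay (centre 118 mm away in the tray's -y) holds two nuts. x and y are the tray's own
- nut_a: loose steel hexagon nut, 30 mm across, 14 mm thick, in the tray's other bay; origin at the centre of its underside
- nut_b: loose brass hexagon nut, 30 mm across, 14 mm thick, in the tray's other bay; origin at the centre of its underside
- wrench: steel open-ended wrench lying flat on the bench between the gear unit and the tray, pointing away from the robot
- oil_bottle: grey plastic oil bottle with black cap, 64 mm in diameter, 170 mm tall, standing to the right; origin at the centre of its underside
- rivet_jar: glass jar with steel lid, 70 mm in diameter, 85 mm tall, standing to the left; origin at the centre of its underside
Things that resemble listed ones, but are neither listed nor needed, are in the scene too. What is meant by the part that bears cap_centre is not black, and is the larger of those in its own colour.

How it is judged:
By the outcome, as a careful person would: the job done as asked, in the order asked, and still so for the second after the job is handed in, with the robot touching nothing.
It also fails if it takes over 72 s, if anything falls off the work surface, if the arm or the gripper's body presses on something with over 40 N, if the wrist force passes 120 N, or if a joint passes its speed limit or range.

## Working session

There is one attempt and no reset: what is moved stays moved. The work goes in short steps, Python scripts to look and compute and a shell command to move; the robot and the scene stay as the last step left them, time stands still between calls to the robot, and variables do not carry over. Pictures are saved under pics/ and viewed, at most 10 in all, crops included, and the job is handed in when it is done.

```bash
ls; mkdir -p pics
python3 - <<'E'
from plant import ctrl, imaging
import cv2,numpy as np
print(ctrl.get_obs(), ctrl.tcp_to_grasp)
ims=[]
for n in("scene","top"):
    p,d=imaging.snapshot(n); ims.append(p); np.savez(f"pics/{n}.npz",p=p,d=d)
    m=imaging.camera_model(n); print(n,m)
    cv2.imwrite(f"pics/{n}.png",cv2.resize(p,None,fx=1.5,fy=1.5))
E
```

```text
pics
{'clock': 0.0, 'joint_pos': array([-5.41959560e+01,  2.05903804e+01,  6.32187517e-01, -1.68290758e-02,
       -7.01352314e+01, -1.65081909e+01]), 'qvel': array([ 0.10670327, -0.01399939,  0.02070007, -0.12756364, -0.03911319,
       -0.08723479]), 'tau': array([ 6.44206175e-04, -5.82722890e+01,  2.93045729e+01,  6.99727133e+00,
        6.83208142e-03, -1.44741675e-04]), 'tool_pos': array([ 0.2228567 , -0.63662883,  0.22563289]), 'orientation': array([ 1.79905931e+02, -1.13806518e-02, -1.60709869e+02]), 'force': array([-0.356943  , -0.20931765, -0.94210352]), 'moment': array([ 0.03191009, -0.02392994,  0.00268194]), 'gripper_force': 0.0, 'opening': 0.08766522421428649} 0.0188
scene {'mtx': array([[355.23818435,   0.        , 258.43444195],
       [  0.        , 355.23818435, 193.83053334],
       [  0.        ,   0.        ,   1.        ]]), 'R': array([[-0.40905335,  0.9124886 ,  0.00631743],
       [ 0.76019958,  0.34459789, -0.55077119],
       [-0.5047494 , -0.2204923 , -0.83463237]]), 't': array([ 0.22746792, -0.3661753 ,  1.40655177])}
top {'mtx': array([[455.54431621,   0.        , 255.87126548],
       [  0.        , 455.54431621, 194.49891038],
       [  0.        ,   0.        ,   1.        ]]), 'R': array([[-0.04023139, -0.99917797,  0.00498227],
       [-0.97677697,  0.03827824, -0.21081157],
       [ 0.21044757, -0.01334781, -0.97751402]]), 't': array([0.01895985, 0.5360297 , 1.19031382])}
```

View pics/scene.png

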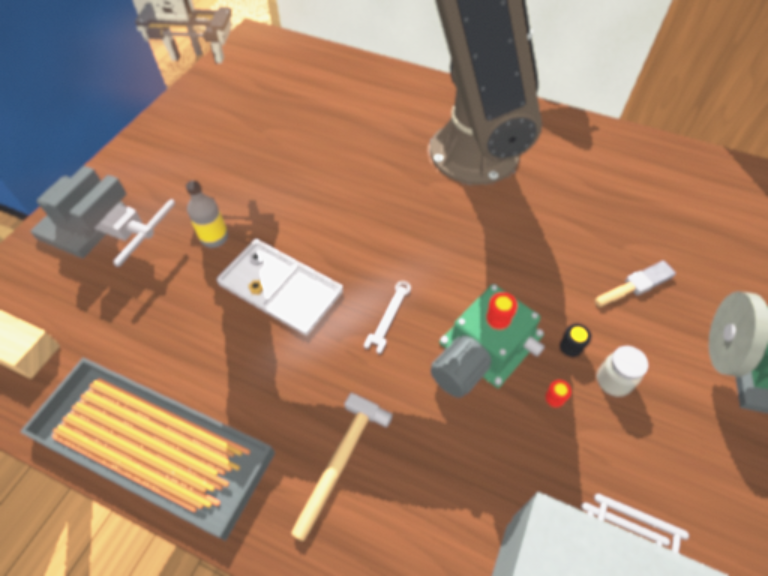

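View pics/top.png

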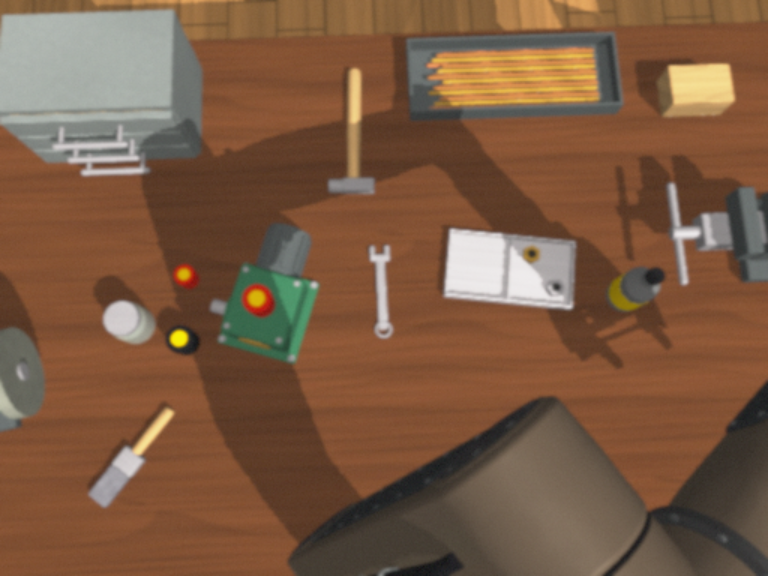

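The first two pictures show the red cap on the green unit at scene (502,302) and top (257,298), at 1.5x scale. The decoys are a small red cap at top (185,275) and a black one at (182,340). The empty bay is the left one at top (477,265), and the bottle is at (630,290).

```bash
cat > h.py <<'E'
import numpy as np,cv2
from plant import imaging,ctrl
def ray(m,uv):
    K,R,t=m["mtx"],np.array(m["R"]),np.array(m["t"])
    return -R.T@t, R.T@np.linalg.solve(K,[uv[0],uv[1],1.])
def onz(m,uv,z):
    o,d=ray(m,uv); return o+d*(z-o[2])/d[2]
def blobs(mask,amin=20):
    n,_,s,c=cv2.connectedComponentsWithStats(mask.astype(np.uint8))
    return [(tuple(c[i].round(2)),int(s[i,4]),s[i,:4].tolist()) for i in range(1,n) if s[i,4]>=amin]
E
python3 - <<'E'
from h import *
for n in("scene","top"):
    m=imaging.camera_model(n); p=np.load(f"pics/{n}.npz")["p"]
    hsv=cv2.cvtColor(p,cv2.COLOR_BGR2HSV); H,S,V=cv2.split(hsv)
    print(n,"yellow")
    for c,a,b in blobs((H>20)&(H<36)&(S>170)&(V>130)): print(c,a,onz(m,c,.141).round(4))
    g=((H>60)&(H<95)&(S>80)).astype(np.uint8)
    cs,_=cv2.findContours(g,0,2)
    for k in cs:
        if cv2.contourArea(k)>400: print("green",cv2.minAreaRect(k))
    if n=="top":
        w=cv2.morphologyEx(((S<60)&(V>120)).astype(np.uint8),cv2.MORPH_CLOSE,np.ones((5,5)))
        w[:, :280]=0; w[:,400:]=0; w[:140]=0; w[220:]=0
        k=max(cv2.findContours(w,0,2)[0],key=cv2.contourArea)
        bx=cv2.boxPoints(cv2.minAreaRect(k)); P=np.array([onz(m,q,.02) for q in bx])
        print(P.round(4),np.linalg.norm(np.diff(P,axis=0),axis=1),P.mean(0))
        print("bottle cap",onz(m,(655/1.5,276/1.5),.17),"bay px",onz(m,(477/1.5,267/1.5),.004))
E
```

```text
scene yellow
(np.float64(140.19), np.float64(153.66)) 194 [ 0.5943 -0.3747  0.141 ]
(np.float64(335.4), np.float64(201.73)) 67 [0.5156 0.2139 0.141 ]
(np.float64(385.63), np.float64(222.33)) 93 [0.5226 0.3555 0.141 ]
(np.float64(373.6), np.float64(259.19)) 43 [0.6393 0.352  0.141 ]
green ((329.5975646972656, 222.37803649902344), (49.19473648071289, 53.879947662353516), 38.65980911254883)
top yellow
(np.float64(122.14), np.float64(182.61)) 36 [0.5628 0.3397 0.141 ]
(np.float64(414.36), np.float64(200.32)) 111 [ 0.4873 -0.404   0.141 ]
(np.float64(170.5), np.float64(198.41)) 78 [0.5166 0.2161 0.141 ]
(np.float64(118.93), np.float64(225.24)) 119 [0.4529 0.3454 0.141 ]
green ((178.1886749267578, 207.83963012695312), (54.12006378173828, 55.08158874511719), 15.945395469665527)
[[ 0.5303 -0.1104  0.02  ]
 [ 0.6668 -0.1318  0.02  ]
 [ 0.6309 -0.3813  0.02  ]
 [ 0.4956 -0.3545  0.02  ]] [0.13819444 0.25207542 0.13794091] [ 0.58087768 -0.24449719  0.02      ]
bottle cap [ 0.52119056 -0.453927    0.17      ] bay px [ 0.5893832  -0.18394012  0.004     ]
```

```bash
python3 -m crank '[[[0.0147,0.0426,0.001],[0,0,-3.3],1],[[0.0147,0.0426,0.001],[0,0,-3.3],1],[[0.0147,0.0426,0.001],[0,0,-3.3],1],[[0.0147,0.0426,0.001],[0,0,-3.3],1],[[0.0147,0.0426,0.001],[0,0,-3.3],1],[[0.0147,0.0426,0.001],[0,0,-3.3],1],[[0.0147,0.0426,0.001],[0,0,-3.3],1],[[0.0147,0.0426,0.001],[0,0,-3.3],1],[[0.0147,0.0426,0.001],[0,0,-3.3],1],[[0.0147,0.0426,0.001],[0,0,-3.3],1]]'
```

```text
clock: 1.1
tool_pos: [0.37, -0.2093, 0.2366]
orientation: [180.0, 0.0, 166.2]
force: [1.1, 0.5, -0.4]
opening: 0.0874
gripper_force: 0.0
```

```bash
python3 -m crank '[[[0.0147,0.0426,0],[0,0,-3.3],1],[[0.0147,0.0426,0],[0,0,-3.3],1],[[0.0147,0.0426,0],[0,0,-3.3],1],[[0.0147,0.0426,0],[0,0,-3.3],1],[[0.0147,0.0426,0],[0,0,-3.3],1],[[0.0147,0.0426,0],[0,0,-3.3],1],[[0.0147,0.0426,0],[0,0,-3.3],1],[[0.0147,0.0426,0],[0,0,-3.3],1],[[0.0147,0.0426,0],[0,0,-3.3],1],[[0.0147,0.0426,0],[0,0,-3.3],1],[[0,0,0],[0,0,0],1]]'
python3 - <<'E'
from h import *
o=ctrl.get_obs(); m=imaging.camera_model("wrist"); p,d=imaging.snapshot("wrist")
print(o["tool_pos"],o["orientation"],o["joint_pos"].round(1),o["clock"],m)
np.savez("pics/w1.npz",p=p,d=d); cv2.imwrite("pics/w1.png",p)
E
```

```text
clock: 2.2
tool_pos: [0.531, 0.2033, 0.234]
orientation: [179.9, -1.8, 135.0]
force: [-1.0, -0.6, -0.1]
opening: 0.0878
gripper_force: 0.0
[0.53095461 0.20333693 0.23401916] [179.8688589   -1.82161358 135.0482959 ] [  39.4   10.7  -11.1   -2.   -68.3 -173.6] 2.2 {'mtx': array([[297.31863964,   0.        , 251.01517252],
       [  0.        , 297.31863964, 193.93528706],
       [  0.        ,   0.        ,   1.        ]]), 'R': array([[ 0.70685739,  0.70734798,  0.00338509],
       [ 0.69001783, -0.69057653,  0.21674744],
       [ 0.15565353, -0.15087376, -0.97622184]]), 't': array([-0.51977013, -0.25105014,  0.34511692])}
```

View pics/w1.png

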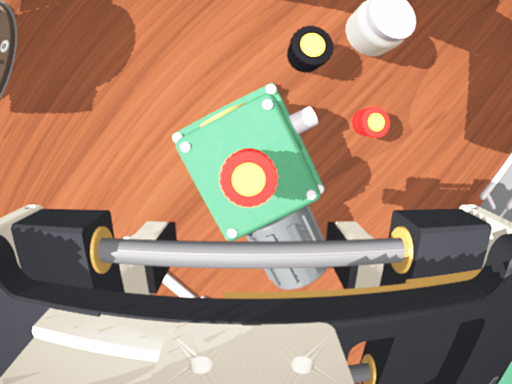

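The wrist picture shows the red cap's dot at (248,180) on the green unit, with the motor below it. Joint 6 has reached its limit, so I'll back it off and straighten the tool.

```bash
cat >> h.py <<'E'
from scipy.spatial.transform import Rotation as Ro
def wray(m,uv):
    K,R,t=m["mtx"],np.array(m["R"]),np.array(m["t"])
    x=(uv[0]-K[0,2])/K[0,0]; y=(uv[1]-K[1,2])/K[1,1]; r=np.hypot(x,y)
    s=np.sin(r)/r if r>1e-9 else 1
    return -R.T@t, R.T@np.array([x*s,y*s,np.cos(r)])
def wonz(m,uv,z):
    o,d=wray(m,uv); return o+d*(z-o[2])/d[2]
def turn(o,yaw):
    return (Ro.from_euler('xyz',[180,0,yaw],degrees=True)*Ro.from_euler('xyz',o["orientation"],degrees=True).inv()).as_rotvec(degrees=True)
E
python3 - <<'E'
from h import *
o=ctrl.get_obs(); m=imaging.camera_model("wrist"); p=np.load("pics/w1.npz")["p"]
H,S,V=cv2.split(cv2.cvtColor(p,cv2.COLOR_BGR2HSV))
for c,a,b in blobs((H>20)&(H<36)&(S>150)&(V>130)): print("y",c,a,wonz(m,c,.141).round(4))
for c,a,b in blobs(((H<8)|(H>174))&(S>190)&(V>100),60): print("r",c,a,b)
print(turn(o,144),o["joint_pos"])
E
```

```text
[-1.23116645 -1.32104356  8.98579905] [  39.33365179   10.54339441  -11.26659448   -1.93856415  -68.30169757
 -173.60165471]
```

```bash
python3 -m crank '[[[-0.007,0.006,0.0],[-0.6,-0.66,4.5],1],[[-0.008,0.006,0.0],[-0.63,-0.66,4.5],1],[[0,0,0],[0,0,0],1],[[0,0,0],[0,0,0],1]]'
python3 - <<'E'
from h import *
o=ctrl.get_obs(); m=imaging.camera_model("wrist"); p,d=imaging.snapshot("wrist")
print(o["tool_pos"],o["orientation"],o["joint_pos"].round(1),turn(o,144))
H,S,V=cv2.split(cv2.cvtColor(p,cv2.COLOR_BGR2HSV))
print(p[176:182:3,244:252:3])
for c,a,b in blobs((H>20)&(H<36)&(S>120)&(V>130),100): print("y",c,a,wonz(m,c,.141).round(4))
k=((H<8)|(H>172))&(S>150)&(V>90)
for c,a,b in blobs(k,100): print("r",c,a,b)
np.savez("pics/w2.npz",p=p,d=d)
E
```

```text
clock: 2.65
tool_pos: [0.5135, 0.2117, 0.236]
orientation: [179.8, 0.0, 143.9]
force: [-0.4, 1.1, -0.6]
opening: 0.0874
gripper_force: 0.0
[0.51352411 0.21170351 0.23598451] [1.79848368e+02 2.52560027e-02 1.43902143e+02] [  42.6    8.9  -13.9   -0.   -67.1 -168.7] [-0.10773452  0.10965188  0.09782324]
[[[ 96 105 255]
  [ 95 104 255]
  [ 94 104 255]]

 [[ 91 102 255]
  [ 97 104 255]
  [ 93  97 255]]]
y (np.float64(400.45), np.float64(248.54)) 273 [0.649  0.3028 0.141 ]
r (np.float64(376.65), np.float64(149.91)) 745 [359, 135, 39, 33]
r (np.float64(255.57), np.float64(190.2)) 1676 [228, 162, 56, 60]
```

Run:
```python
from h import *
m=imaging.camera_model("wrist"); z=np.load("pics/w2.npz"); p=z["p"]; d=z["d"]
hsv=cv2.cvtColor(p,cv2.COLOR_BGR2HSV);H,S,V=cv2.split(hsv)
print(hsv[192,224:288:3].tolist())
k=(H>16)&(H<40)&(V>130)&(S>60); w=np.zeros_like(k); w[160:222,226:286]=1
for c,a,b in blobs(k&w,20): print("y",c,a,b,wonz(m,c,.141).round(4))
print(d[192,250:262])
```

```text
[[75, 104, 236], [11, 120, 255], [2, 161, 255], [2, 159, 255], [1, 162, 255], [16, 159, 255], [30, 84, 255], [30, 86, 255], [30, 84, 255], [30, 86, 255], [30, 86, 255], [30, 86, 255], [30, 86, 255], [30, 85, 255], [30, 86, 255], [30, 86, 255], [7, 163, 255], [1, 162, 255], [1, 162, 255], [1, 168, 255], [19, 94, 180], [72, 111, 161]]
y (np.float64(255.34), np.float64(196.33)) 869 [239, 180, 34, 33] [0.5162 0.215  0.141 ]
[0.26056752 0.2601553  0.26124498 0.25957298 0.26067466 0.25941896
 0.25948697 0.2601007  0.26078832 0.2606521  0.26016417 0.260328  ]
```

```bash
python3 -m crank '[[[0.001,0.001,-0.03],[0,0,0],1],[[0.001,0.001,-0.03],[0,0,0],1],[[0,0.001,-0.03],[0,0,0],1],[[0,0,-0.02],[0,0,0],1],[[0,0,-0.012],[0,0,0],1],[[0,0,0],[0,0,0],1],[[0,0,0],[0,0,0],1]]'
python3 - <<'E'
from h import *
for i in range(3):
    o=ctrl.get_obs(); m=imaging.camera_model("wrist"); imaging.snapshot("top")
    print(o["tool_pos"],o["orientation"],o["joint_pos"].round(2),o["force"])
E
```

```text
clock: 3.4
tool_pos: [0.5166, 0.2152, 0.1145]
orientation: [179.8, 0.1, 143.9]
force: [-0.2, -0.7, 0.2]
opening: 0.088
gripper_force: 0.0
[0.51660163 0.21522999 0.11452062] [1.79817455e+02 5.84939757e-02 1.43945007e+02] [ 4.2680e+01  1.5400e+01 -2.2740e+01  3.0000e-02 -5.1670e+01 -1.6875e+02] [-0.16443079 -0.66878293  0.19560571]
[0.51677126 0.21545953 0.11493016] [1.79766707e+02 7.04086533e-02 1.43958746e+02] [ 4.2680e+01  1.5370e+01 -2.2720e+01  3.0000e-02 -5.1670e+01 -1.6874e+02] [-0.06651771  0.96062465 -0.48011066]
[0.5167319  0.21558204 0.11505821] [1.79742236e+02 6.80894173e-02 1.43960707e+02] [ 4.2690e+01  1.5350e+01 -2.2730e+01  2.0000e-02 -5.1660e+01 -1.6874e+02] [1.01731751 0.22846533 0.96407735]
```

```bash
python3 -m crank '[[[-0.0003,-0.0003,-0.0027],[0.2,0,0],1],[[0,0,0],[0,0,0],0.3],[[0,0,0],[0,0,0],-1],[[0,0,0],[0,0,0],-1],[[0,0,0],[0,0,0],-1],[[0,0,0],[0,0,0],-1],[[0,0,0],[0,0,0],-1],[[0,0,0],[0,0,0],-1],[[0,0,0],[0,0,0],-1]]'; python3 -c "
from h import *
o=ctrl.get_obs();print(o['force'],o['moment'],o['joint_pos'])"
```

```text
clock: 4.45
tool_pos: [0.5157, 0.2149, 0.1111]
orientation: [179.7, -0.1, 144.0]
force: [-0.3, 0.5, -0.6]
opening: 0.0488
gripper_force: 30.0
[-0.30444406  0.53553288 -0.56566384] [-0.02858543 -0.03765316  0.01088264] [  42.59817074   15.52062077  -23.02516414   -0.18288201  -51.16907148
 -168.5093539 ]
```

```bash
python3 -m crank '[[[0,0,0.00008],[0,0,4],-1],[[0,0,0.00012],[0,0,6],-1],[[0,0,0.00012],[0,0,6],-1],[[0,0,0.00016],[0,0,8],-1],[[0,0,0.00016],[0,0,8],-1],[[0,0,0.00016],[0,0,8],-1]]'; python3 -c "
from h import *
o=ctrl.get_obs();print(o['force'],o['moment'],o['joint_pos'])"
```

```text
clock: 5.05
tool_pos: [0.5153, 0.2147, 0.1115]
orientation: [179.7, -0.1, -175.7]
force: [-0.5, -0.2, -2.3]
opening: 0.0494
gripper_force: 30.0
[-0.49923268 -0.15810524 -2.33544544] [-0.02722016 -0.00068989  0.00193669] [  42.48918705   15.59872078  -22.75743582   -0.38916233  -51.56812657
 -127.95461957]
```

```bash
python3 -m crank '[[[0,0,0.00016],[0,0,8],-1],[[0,0,0.00016],[0,0,8],-1],[[0,0,0.00016],[0,0,8],-1],[[0,0,0.00016],[0,0,8],-1],[[0,0,0.00016],[0,0,8],-1],[[0,0,0.00016],[0,0,8],-1],[[0,0,0.00016],[0,0,8],-1],[[0,0,0.00016],[0,0,8],-1],[[0,0,0.00016],[0,0,8],-1],[[0,0,0.00016],[0,0,8],-1],[[0,0,0.00016],[0,0,8],-1],[[0,0,0.00016],[0,0,8],-1]]'; python3 -c "
from h import *
o=ctrl.get_obs();print(o['force'],o['moment'],o['joint_pos'])"
```

```text
clock: 6.25
tool_pos: [0.5153, 0.2144, 0.1134]
orientation: [179.6, -0.1, -79.7]
force: [0.5, -1.0, -2.4]
opening: 0.0495
gripper_force: 30.0
[ 0.47672244 -0.96542144 -2.38068369] [-0.38191833 -0.19373417  0.01958757] [ 42.62602564  15.66461659 -22.4777503   -0.11365559 -52.22256971
 -32.26156187]
```

```bash
python3 -m crank '[[[0,0,0.00015],[0,0,8],-1],[[0,0,0.00016],[0,0,8],-1],[[0,0,0.00015],[0,0,8],-1],[[0,0,0.00016],[0,0,8],-1],[[0,0,0.00015],[0,0,8],-1],[[0,0,0.00016],[0,0,8],-1],[[0,0,0.00015],[0,0,8],-1],[[0,0,0.00015],[0,0,8],-1],[[0,0,0.00016],[0,0,8],-1],[[0,0,0.00015],[0,0,8],-1],[[0,0,0.00016],[0,0,8],-1],[[0,0,0.00015],[0,0,8],-1]]'; python3 -c "
from h import *
o=ctrl.get_obs();print(o['force'],o['moment'],o['joint_pos'])"
```

```text
clock: 7.45
tool_pos: [0.5158, 0.2145, 0.1155]
orientation: [179.7, -0.1, 16.3]
force: [2.6, -1.0, -2.3]
opening: 0.049
gripper_force: 30.0
[ 2.57806866 -0.98760701 -2.3051306 ] [-0.5726704  -0.65876769  0.04749478] [ 42.90246046  15.33529389 -22.84668619   0.4240013  -51.89424062
  63.13827108]
```

```bash
python3 -m crank '[[[0,0,0.00015],[0,0,8],-1],[[0,0,0.00016],[0,0,8],-1],[[0,0,0.00015],[0,0,8],-1],[[0,0,0.00016],[0,0,8],-1],[[0,0,0.00015],[0,0,8],-1],[[0,0,0.00016],[0,0,8],-1],[[0,0,0.00015],[0,0,8],-1],[[0,0,0.00015],[0,0,8],-1],[[0,0,0.00016],[0,0,8],-1],[[0,0,0.00015],[0,0,8],-1],[[0,0,0.00016],[0,0,8],-1],[[0,0,0.00015],[0,0,8],-1]]'; python3 -c "
from h import *
o=ctrl.get_obs();print(o['force'],o['moment'],o['joint_pos'])"
```

```text
clock: 8.65
tool_pos: [0.5154, 0.2147, 0.1171]
orientation: [179.7, -0.1, 112.3]
force: [-0.3, -0.3, -1.2]
opening: 0.0491
gripper_force: 30.0
[-0.31029095 -0.34700978 -1.16914833] [-0.06445103  0.02873612  0.01794243] [ 4.27170375e+01  1.50740972e+01 -2.27945250e+01  1.82839420e-02
 -5.18604053e+01  1.59564723e+02]
```

```bash
python3 -m crank '[[[0,0,0],[0,0,0],1],[[0,0,0],[0,0,0],1],[[0,0,0],[0,0,0],1],[[0,0,0],[0,0,0],1],[[0,0,0],[0,0,-5],1],[[0,0,0],[0,0,-8.5],1],[[0,0,0],[0,0,-8.5],1],[[0,0,0],[0,0,-8.5],1],[[0,0,0],[0,0,-8.5],1],[[0,0,0],[0,0,-8.5],1],[[0,0,0],[0,0,-8.5],1],[[0,0,0],[0,0,-8.5],1]]'
```

```text
clock: 9.85
tool_pos: [0.5157, 0.2149, 0.1176]
orientation: [179.7, -0.1, 47.0]
force: [0.1, 0.4, -0.5]
opening: 0.0875
gripper_force: 0.0
```

```bash
python3 -m crank '[[[0,0,0],[0,0,-8.5],1],[[0,0,0],[0,0,-8.5],1],[[0,0,0],[0,0,-8.5],1],[[0,0,0],[0,0,-8.5],1],[[0,0,0],[0,0,-8.5],1],[[0,0,0],[0,0,-8.5],1],[[0,0,0],[0,0,-8.5],1],[[0,0,0],[0,0,-8.5],1],[[0,0,0],[0,0,-8.5],1],[[0,0,0],[0,0,-8.5],1],[[0,0,0],[0,0,-8.5],1],[[0,0,0],[0,0,-8.5],1]]'; python3 -m crank '[[[0,0,0],[0,0,-8.5],1],[[0,0,0],[0,0,-8.5],1],[[0,0,0],[0,0,-8.5],1],[[0,0,0],[0,0,-8.5],1],[[0,0,0],[0,0,-8.5],1],[[0,0,0],[0,0,-8.5],1],[[0,0,0],[0,0,-8.5],1],[[0,0,0],[0,0,-8.5],1],[[0,0,0],[0,0,-8.5],1],[[0,0,0],[0,0,-8.5],1],[[0,0,0],[0,0,-8.5],1],[[0,0,0],[0,0,0],1]]'
python3 - <<'E'
from h import *
o=ctrl.get_obs(); m=imaging.camera_model("wrist"); p,d=imaging.snapshot("wrist")
print(o["tool_pos"],o["orientation"],o["joint_pos"].round(1),turn(o,o["orientation"][2]))
cv2.imwrite("pics/w3.png",p)
hsv=cv2.cvtColor(p,cv2.COLOR_BGR2HSV);H,S,V=cv2.split(hsv)
for c,a,b in blobs((H>16)&(H<40)&(V>130)&(S>60),300): print("y",c,a,b,wonz(m,c,.147).round(4))
E
```

```text
clock: 11.05
tool_pos: [0.5157, 0.2149, 0.1175]
orientation: [179.7, -0.1, -55.0]
force: [-0.3, -0.9, 0.7]
opening: 0.0876
gripper_force: 0.0
clock: 12.25
tool_pos: [0.5156, 0.2149, 0.1175]
orientation: [179.7, -0.1, -148.2]
force: [0.7, -0.2, -0.2]
opening: 0.0877
gripper_force: 0.0
[0.51563884 0.21488522 0.11749665] [ 1.79695479e+02 -8.20005385e-02 -1.48218211e+02] [  42.5   15.3  -22.2   -0.4  -52.5 -100.5] [-2.15672392e-01 -2.30091832e-01  2.17911816e-04]
y (np.float64(318.11), np.float64(149.64)) 305 [295, 122, 45, 57] [0.4544 0.2116 0.147 ]
y (np.float64(249.36), np.float64(237.82)) 364 [228, 232, 43, 11] [0.5051 0.2075 0.147 ]
y (np.float64(249.32), np.float64(274.1)) 681 [223, 267, 53, 18] [0.5216 0.2177 0.147 ]
y (np.float64(356.33), np.float64(288.38)) 1812 [222, 272, 248, 27] [0.5014 0.2714 0.147 ]
```

View pics/w3.png

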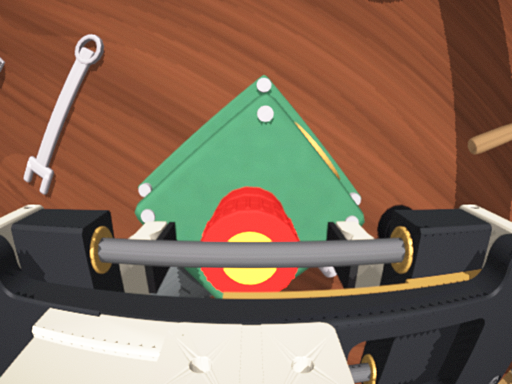

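The cap sits centred between the open fingers at (250,262) and is still upright. Regrip and turn on.

```bash
python3 -m crank '[[[0,0,-0.0004],[-0.2,-0.2,0],0.3],[[0,0,0],[0,0,0],-1],[[0,0,0],[0,0,0],-1],[[0,0,0],[0,0,0],-1],[[0,0,0],[0,0,0],-1],[[0,0,0],[0,0,0],-1],[[0,0,0],[0,0,0],-1],[[0,0,0.0001],[0,0,5],-1],[[0,0,0.00016],[0,0,8],-1],[[0,0,0.00016],[0,0,8],-1],[[0,0,0.00016],[0,0,8],-1],[[0,0,0.00016],[0,0,8],-1]]'; python3 -c "
from h import *
o=ctrl.get_obs();print(o['force'],o['moment'],o['joint_pos'])"
```

```text
clock: 13.5
tool_pos: [0.5157, 0.2149, 0.1178]
orientation: [180.0, -0.0, -110.7]
force: [-0.4, 0.6, 0.2]
opening: 0.0491
gripper_force: 30.0
[-0.43058987  0.59273535  0.18665831] [ 0.1488299   0.17745204 -0.00424328] [ 4.26913333e+01  1.52300087e+01 -2.24433682e+01 -2.56684805e-02
 -5.23492812e+01 -6.33706086e+01]
```

```bash
python3 -m crank '[[[0,0,0.00015],[0,0,8],-1],[[0,0,0.00016],[0,0,8],-1],[[0,0,0.00015],[0,0,8],-1],[[0,0,0.00016],[0,0,8],-1],[[0,0,0.00015],[0,0,8],-1],[[0,0,0.00016],[0,0,8],-1],[[0,0,0.00015],[0,0,8],-1],[[0,0,0.00015],[0,0,8],-1],[[0,0,0.00016],[0,0,8],-1],[[0,0,0.00015],[0,0,8],-1],[[0,0,0.00016],[0,0,8],-1],[[0,0,0.00015],[0,0,8],-1]]'; python3 -c "
from h import *
o=ctrl.get_obs();print(o['force'],o['moment'],o['joint_pos'])"
```

```text
clock: 14.7
tool_pos: [0.5154, 0.2145, 0.1197]
orientation: [179.9, 0.0, -14.7]
force: [-0.9, -0.4, 2.7]
opening: 0.0493
gripper_force: 30.0
[-0.94142457 -0.35114913  2.65726546] [-0.67445262  0.58912757 -0.02881297] [ 4.27174313e+01  1.50818927e+01 -2.23944996e+01  4.32640195e-02
 -5.25837926e+01  3.25598315e+01]
```

```bash
python3 -m crank '[[[0,0,0.00025],[0,0,8],-1],[[0,0,0.00025],[0,0,8],-1],[[0,0,0.00016],[0,0,8],-1],[[0,0,0.00016],[0,0,8],-1],[[0,0,0.00016],[0,0,8],-1],[[0,0,0.00016],[0,0,8],-1],[[0,0,0.00016],[0,0,8],-1],[[0,0,0.00015],[0,0,8],-1],[[0,0,0.00016],[0,0,8],-1],[[0,0,0.00015],[0,0,8],-1],[[0,0,0.00016],[0,0,8],-1],[[0,0,0.00015],[0,0,8],-1]]'; python3 -c "
from h import *
o=ctrl.get_obs();print(o['force'],o['moment'],o['joint_pos'])"
```

```text
clock: 15.9
tool_pos: [0.5158, 0.2148, 0.1218]
orientation: [180.0, -0.0, 81.3]
force: [0.6, -0.4, 0.3]
opening: 0.0488
gripper_force: 30.0
[ 0.58456894 -0.36309304  0.28711713] [-0.34126356 -0.26108603 -0.00700105] [ 4.26985554e+01  1.49461715e+01 -2.22572260e+01  2.28308233e-02
 -5.27599371e+01  1.28597256e+02]
```

```bash
python3 -m crank '[[[0,0,0.00016],[0,0,8],-1],[[0,0,0.00016],[0,0,8],-1],[[0,0,0.00016],[0,0,8],-1],[[0,0,0.00016],[0,0,6],-1],[[0,0,0.0005],[0,0,0],-1],[[0,0,0.0005],[0,0,0],-1],[[0,0,0],[0,0,0],-1]]'; python3 -c "
from h import *
o=ctrl.get_obs();print(o['force'],o['moment'],o['joint_pos'])"
```

```text
clock: 16.6
tool_pos: [0.5157, 0.2147, 0.1233]
orientation: [180.0, -0.0, 110.8]
force: [1.9, -1.7, -2.7]
opening: 0.0492
gripper_force: 30.0
[ 1.94400469 -1.67255064 -2.68453971] [-0.39288389 -0.71413416  0.00868581] [ 4.26845139e+01  1.48552381e+01 -2.21378427e+01 -6.08279005e-03
 -5.29801116e+01  1.58149404e+02]
```

```bash
python3 -m crank '[[[0,0,0.0005],[0,0,0],-1],[[0,0,0.0005],[0,0,0],-1],[[0,0,0.0005],[0,0,0],-1],[[0,0,0],[0,0,0],-1]]'; python3 -c "
from h import *
o=ctrl.get_obs();print(o['force'],o['moment'])"
```

```text
clock: 17.0
tool_pos: [0.5157, 0.2148, 0.125]
orientation: [180.0, -0.0, 111.0]
force: [0.9, -1.3, -2.7]
opening: 0.0492
gripper_force: 30.0
[ 0.86962307 -1.33487763 -2.70763405] [-0.49837203 -0.76321844  0.00791102]
```

```bash
python3 -m crank '[[[0,0,0.002],[0,0,0],-1],[[0,0,0.004],[0,0,0],-1],[[0,0,0.008],[0,0,0],-1],[[0,0,0.01],[0,0,0],-1],[[0,0,0.012],[0,0,0],-1],[[0,0,0.012],[0,0,0],-1],[[0,0,0.01],[0,0,0],-1],[[0,0,0.005],[0,0,0],-1],[[0,0,0],[0,0,0],-1],[[0,0,0],[0,0,0],-1]]'
python3 - <<'E'
from h import *
o=ctrl.get_obs();print(o['force'],o['moment'])
p,d=imaging.snapshot("scene"); cv2.imwrite("pics/s2.png",cv2.resize(p[110:290,150:420],None,fx=2.5,fy=2.5))
E
```

```text
clock: 18.0
tool_pos: [0.5154, 0.2148, 0.1876]
orientation: [180.0, -0.0, 111.0]
force: [0.2, -0.8, -2.6]
opening: 0.0491
gripper_force: 30.0
[ 0.17775204 -0.76078324 -2.58692218] [-0.12466216 -0.00205728  0.00093941]
```

View pics/s2.png

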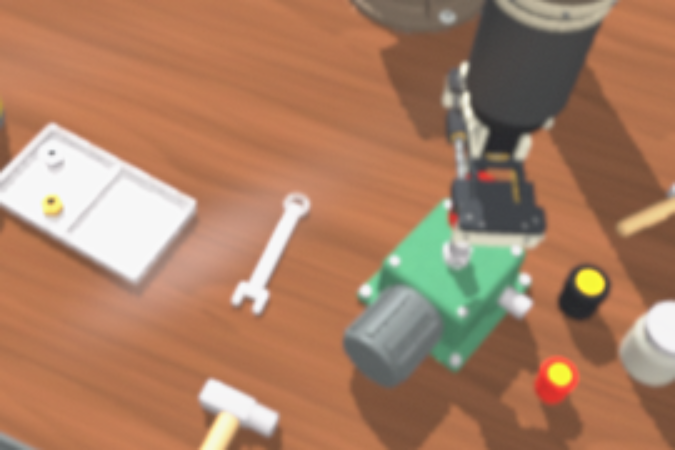

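The neck is bare at (457,250) and the cap is in the gripper. Next, carry it to the bay.

```bash
python3 -m crank '[[[0.0034,-0.0182,0],[0,0,-4],-1],[[0.0067,-0.0364,0],[0,0,-8],-1],[[0.0067,-0.0364,0],[0,0,-8],-1],[[0.0067,-0.0364,0],[0,0,-8],-1],[[0.0067,-0.0364,0],[0,0,-8],-1],[[0.0067,-0.0364,0],[0,0,-8],-1],[[0.0067,-0.0364,0],[0,0,-8],-1],[[0.0067,-0.0364,0],[0,0,-8],-1],[[0.0067,-0.0364,0],[0,0,-8],-1],[[0.0067,-0.0364,0],[0,0,-8],-1],[[0.0067,-0.0364,0],[0,0,-8],-1],[[0.0034,-0.0182,0],[0,0,-4],-1]]'
python3 - <<'E'
from h import *
import time
p,d=imaging.snapshot("top");p,d=imaging.snapshot("top");p,d=imaging.snapshot("wrist")
o=ctrl.get_obs(); m=imaging.camera_model("wrist")
print(o["tool_pos"],o["orientation"],o["joint_pos"].round(1),o["force"],o["clock"])
cv2.imwrite("pics/w4.png",p)
# project expected bay corners check: draw expected bay centre +-; tray yaw -8
K=m["mtx"]
def proj(X):
    c=np.array(m["R"])@X+np.array(m["t"]); th=np.arctan2(np.hypot(c[0],c[1]),c[2]); ph=np.arctan2(c[1],c[0])
    return K[0,2]+K[0,0]*th*np.cos(ph),K[1,2]+K[0,0]*th*np.sin(ph)
a=np.radians(-8); ex=np.array([np.cos(a),np.sin(a),0]); ey=np.array([-np.sin(a),np.cos(a),0])
C=np.array([.589,-.185,.02])
for sx,sy in((1,1),(1,-1),(-1,-1),(-1,1)):
    q=proj(C+ex*.061*sx+ey*.057*sy); print(sx,sy,q); cv2.circle(p,(int(q[0]),int(q[1])),3,(255,0,255),-1)
cv2.imwrite("pics/w4.png",p)
E
```

```text
clock: 19.25
tool_pos: [0.5892, -0.1882, 0.1868]
orientation: [180.0, 0.1, 22.6]
force: [-0.7, 1.4, -2.2]
opening: 0.0492
gripper_force: 30.0
[ 0.58894929 -0.18670245  0.18665046] [-1.79977084e+02  7.86792760e-02  2.28657346e+01] [  0.5  16.9 -10.1   0.  -63.2 112.4] [-0.98506517  0.43232717 -2.28724508] 19.4
1 1 (np.float64(233.5301488970422), np.float64(104.61920037105905))
1 -1 (np.float64(321.8994697291179), np.float64(158.68168433097466))
-1 -1 (np.float64(264.9152105537797), np.float64(246.12735989709046))
-1 1 (np.float64(180.310392131448), np.float64(198.6937216413879))
```

View pics/w4.png

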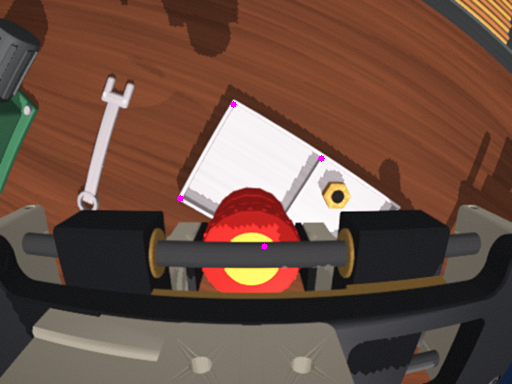

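The projected bay corners fall on the tray's corners and the cap is over the bay, so go down.

```bash
python3 -m crank '[[[0,0,-0.01],[0,0,0],-1],[[0,0,-0.02],[0,0,0],-1],[[0,0,-0.025],[0,0,0],-1],[[0,0,-0.025],[0,0,0],-1],[[0,0,-0.025],[0,0,0],-1],[[0,0,-0.02],[0,0,0],-1],[[0,0,-0.013],[0,0,0],-1],[[0,0,-0.007],[0,0,0],-1],[[0,0,-0.003],[0,0,0],-1],[[0,0,-0.002],[0,0,0],-1],[[0,0,0],[0,0,0],-1],[[0,0,0],[0,0,0],-1]]'
```

```text
clock: 20.6
tool_pos: [0.59, -0.1856, 0.0386]
orientation: [179.9, -0.1, 23.0]
force: [-0.7, -0.6, -1.0]
opening: 0.0491
gripper_force: 30.0
```

```bash
python3 -m crank '[[[0,0,-0.001],[0,0,0],-1],[[0,0,-0.001],[0,0,0],-1],[[0,0,-0.001],[0,0,0],-1],[[0,0,-0.0005],[0,0,0],-1],[[0,0,0],[0,0,0],-1]]'
```

```text
clock: 21.1
tool_pos: [0.5894, -0.1855, 0.0342]
orientation: [180.0, -0.0, 23.0]
force: [-0.6, 0.5, -1.2]
opening: 0.0495
gripper_force: 30.0
```

```bash
python3 -m crank '[[[0,0,-0.001],[0,0,0],-1],[[0,0,-0.001],[0,0,0],-1],[[0,0,-0.0005],[0,0,0],-1],[[0,0,0],[0,0,0],-1]]'; python3 -m crank '[[[0,0,-0.0005],[0,0,0],-1],[[0,0,-0.0005],[0,0,0],-1],[[0,0,0],[0,0,0],-1]]'
```

```text
clock: 21.5
tool_pos: [0.5894, -0.1855, 0.0317]
orientation: [180.0, -0.0, 23.0]
force: [0.1, -0.3, -1.3]
opening: 0.0494
gripper_force: 30.0
clock: 21.8
tool_pos: [0.5895, -0.1855, 0.031]
orientation: [180.0, -0.0, 23.0]
force: [-0.0, 0.5, -0.4]
opening: 0.0493
gripper_force: 30.0
```

```bash
python3 -m crank '[[[0,0,-0.0005],[0,0,0],-1],[[0,0,0],[0,0,0],-1],[[0,0,0],[0,0,0],-1]]'; python3 -m crank '[[[0,0,-0.0005],[0,0,0],-1],[[0,0,0],[0,0,0],-1],[[0,0,0],[0,0,0],-1]]'
```

```text
clock: 22.1
tool_pos: [0.5895, -0.1855, 0.0309]
orientation: [180.0, -0.0, 23.0]
force: [-2.5, 0.9, 5.7]
opening: 0.0491
gripper_force: 30.0
clock: 22.4
tool_pos: [0.5896, -0.1855, 0.0309]
orientation: [179.9, -0.0, 23.0]
force: [-3.3, 2.7, 8.6]
opening: 0.0491
gripper_force: 30.0
```

In contact with about 8 N. Ease off slightly, release and back up.

```bash
python3 -m crank '[[[0,0,0.0006],[0,0,0],-1],[[0,0,0],[0,0,0],-0.1],[[0,0,0],[0,0,0],0.2],[[0,0,0],[0,0,0],0.5],[[0,0,0],[0,0,0],1],[[0,0,0],[0,0,0],1],[[0,0,0],[0,0,0],1],[[0,0,0],[0,0,0],1],[[0,0,0],[0,0,0],1]]'; python3 -m crank '[[[0,0,0.01],[0,0,0],1],[[0,0,0.02],[0,0,0],1],[[0,0,0.03],[0,0,0],1],[[0,0,0.04],[0,0,0],1],[[0,0,0.04],[0,0,0],1],[[-0.02,0,0.03],[0,0,0],1],[[-0.03,0,0.01],[0,0,0],1],[[-0.03,0,0],[0,0,0],1],[[0,0,0],[0,0,0],1],[[0,0,0],[0,0,0],1],[[0,0,0],[0,0,0],1]]'
python3 - <<'E'
from h import *
p,d=imaging.snapshot("scene"); cv2.imwrite("pics/s3.png",cv2.resize(p[110:290,110:380],None,fx=2.5,fy=2.5))
m=imaging.camera_model("scene")
H,S,V=cv2.split(cv2.cvtColor(p,cv2.COLOR_BGR2HSV))
for c,a,b in blobs((H>20)&(H<36)&(S>120)&(V>130)): print(c,a,onz(m,c,.060).round(4))
E
```

```text
clock: 23.3
tool_pos: [0.5895, -0.1855, 0.0304]
orientation: [180.0, -0.0, 23.0]
force: [0.2, -0.3, -0.1]
opening: 0.0871
gripper_force: 0.0
clock: 24.4
tool_pos: [0.5101, -0.1856, 0.2109]
orientation: [179.9, -0.1, 23.0]
force: [-0.3, 0.7, 0.3]
opening: 0.0878
gripper_force: 0.0
(np.float64(140.3), np.float64(153.3)) 231 [ 0.5453 -0.4342  0.06  ]
(np.float64(199.27), np.float64(188.94)) 78 [ 0.5896 -0.1861  0.06  ]
(np.float64(170.7), np.float64(191.78)) 23 [ 0.6351 -0.2609  0.06  ]
(np.float64(385.33), np.float64(222.49)) 98 [0.469  0.3672 0.06  ]
(np.float64(111.41), np.float64(278.26)) 393 [ 0.9358 -0.2569  0.06  ]
(np.float64(373.59), np.float64(259.11)) 64 [0.596 0.364 0.06 ]
(np.float64(108.05), np.float64(286.83)) 430 [ 0.9583 -0.2506  0.06  ]
(np.float64(98.7), np.float64(292.84)) 402 [ 0.9812 -0.2628  0.06  ]
(np.float64(93.55), np.float64(301.16)) 402 [ 1.0041 -0.2611  0.06  ]
(np.float64(89.04), np.float64(310.12)) 429 [ 1.0269 -0.2569  0.06  ]
```

View pics/s3.png

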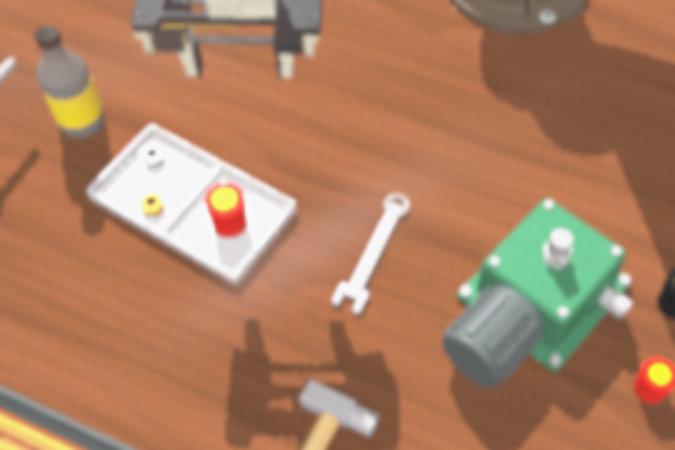

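The cap stands upright in the empty bay at (227,210). The neck is bare at (558,248), and the nuts, wrench and bottle haven't been disturbed.

```bash
python3 -c "
from plant import close_job
print(close_job())"
```

```text
the job is handed in; nothing more can be done
None
```

I unscrewed the red cap about 1.6 turns in two grasps and lifted it off freely. It now stands upright in the tray's empty bay with the gripper clear, and I handed the job in at about 24.5 s on the robot's clock.

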